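# Release the ratchet clamp and put the glued battery pack on charge

## Task

The rebuilt battery pack has been gluing in the ratchet clamp; put it on charge. With the pack still in place, lift the clamp's pawl by its red tab and throw it right over on to its stop, so that it stays off the ratchet wheel; then turn the wheel backwards by its crank until the jaw has opened by at least 1 cm, lift the pack out, and lay it flat and fully home in the charging cradle with its brass contacts against the cradle's brass contacts (the jaws cover the pack's sides and the cradle's walls its ends, so put it down flat on the desk or mat on the way and take it again across its sides). Do not drop the pack, do not shift the tubs, the solder reel or the white carton, and leave the clamp open with the pack resting free.

Things in the scene. Friction and masses are not known exactly. Their poses are not given: they have to be found in the camera images.
- ratchet_clamp: Blue-grey bench clamp, base 164 (y) x 64 (x) mm, fixed on the green mat (3 mm thick, front edge at world x 0.48 m, bare desk before it). Origin: centre of its underside; z up; crank on the -x side, to the robot. Gear housing, rack and keeper at y 0..80, to z 77. Wheel shaft along x at y 32, z 52. Pawl post x -28..-20, y 59..90, to z 99.
- pack_seat (a point): Middle of the clamp's bed under the pack, at clamp (0, -45, 36) mm. The fixed jaw stands on its -y side, the sliding jaw on its +y side; jaws 54 mm long (x), tops 22 mm above the bed, the sliding jaw's block 32 mm.
- pawl (a joint): Holding pawl on top of the ratchet wheel, hinged about a pin along the clamp's x axis at clamp (x -34, y 68, z 88) mm. 0: nose rests in the teeth and the wheel cannot turn backwards. Grows as the nose rises and swings over towards +y; past 1.6 rad it falls by its own weight on to its stop at 2.5 rad and stays there. Light: under 1 N at the tab.
- pawl_tab (a point): Centre of the red thumb tab that stands up on the pawl's nose end, 14 (clamp x) x 9 (y) x 20 (z) mm; with the pawl down at clamp (-33, 35.5, 102.5), top at z 112.5, 36 mm from the pawl's pin. Pinched by its two faces along clamp x and carried up and round the pin, it turns in the grip. It turns with the pawl.
- ratchet_wheel (a joint): Steel ratchet wheel, 56 mm across, 12 teeth, plane x -38..-30 of the clamp. 0 at the start: crank towards the pack (-y), 20 degrees above level. Grows when turned backwards: over the top towards +y (anticlockwise seen from the crank side). Stops at 2.7 rad. Drives the jaw, 8 mm per rad. Stays where left; about 7 N at the knob; may spring 0.2 rad as the pawl leaves.
- knob_grip (a point): Middle of the black crank knob, which spins freely on its pin: 18 mm thick, 55 mm long, lying along clamp x from -50 to -104; this point at x -82, 38 mm from the wheel's shaft, at start clamp (-82, -3.7, 65) mm. Turns with the wheel.
- jaw (a joint): Sliding jaw of the clamp, m. 0: clamped on the pack. Grows as it opens towards clamp +y; most 0.0216. Its sprung rubber pad follows the pack for the first 3 mm and presses it with about 30 N at 0.
- pack: Battery pack, dark grey shell, two yellow-orange labels and a pale glue seam on top, 58 (x) x 34 (y) x 24 (z) mm, about 110 g. Origin: centre of its underside; z up. Two brass contacts at its +x end. At the start flat on the bed between the jaws, its +x along clamp +x; jaws cover its two 58 mm sides, its ends stand 2 mm out and are free.
- pack_contacts (a point): Middle of the pack's contact end: 29 mm from its middle along its +x, 12 mm above its underside.
- cradle: Black charging cradle fixed on the mat. Origin: centre of its bay, on the underside; z up. Base 10 mm thick, 56 wide (y), x -45 to 70. Bay floor z 10. End walls at x -31.5 (10 thick, 44 wide) and x +31.5 (charger block 36 long, 46 wide, grey lid, brass contacts), both to z 36: 63 mm between them. Side rails at y +-19.2 only to z 13.5; sides open above, for the fingers.
- cradle_contacts (a point): Foot of the cradle's brass contacts: middle of the charger block's inner face, cradle (31.5, 0, 22) mm. A seated pack has its contact end here.
- solder_reel: Bystander: grey reel of solder, 59 mm across, 28 high, lying flat, loose. Origin: centre of underside.
- tub_screws: Bystander: tub with a green lid, 51 mm across, 41 high, loose. Origin: centre of underside.
- tub_ferrules: Bystander: tub with a red lid, 51 mm across, 41 high, loose. Origin: centre of underside.
- carton_white_small: Bystander: small white carton, 62 (x) x 68 (y) x 78 high mm, loose. Origin: centre of underside.
Mind the look-alikes: they are no part of the job. Of the things that look like the pack, the middle-sized one is meant.

How it is judged (in metres and radians):
On the way, in this order (a step that is already met when the one before it is completed fails the run):
1. the pawl is thrown over past 2.2 rad, the wheel not yet turned back and the pack still in the clamp (value of joint pawl above 2.2 rad and value of joint ratchet_wheel below 0.3 rad and distance of pack from where it was at the start of the episode below 0.008 m), for 0.2 s.
2. the wheel is turned back until the jaw is open by more than 9 mm, the pack still on the clamp's bed (value of joint jaw above 0.009 m and distance of pack from where it was at the start of the episode below 0.03 m), for 0.2 s.
3. the pack stands flat on the desk or mat, out of the gripper and clear of the cradle (height (world z) of pack below 0.006 m and contact force between the fingers and pack below 0.1 N and angle between pack's own z axis and vertical below 0.15 rad), for 0.1 s.
At the end, for the whole second after the job is handed in: The pack lies flat (within 0.08 rad) on the cradle's bay floor (within 2.5 mm), in line with the bay, its contact end within 8 mm of the cradle's contacts, at rest and out of the gripper; the clamp's jaw is still open by more than 9 mm (horizontal distance between pack_contacts and cradle_contacts below 0.008 m and z of pack in the frame of cradle between 0.008 and 0.0125 m and angle between pack's own z axis and vertical below 0.08 rad and angle between the x axis of pack and the x axis of cradle, either way round below 0.12 rad and linear speed of pack below 0.01 m/s and contact force between the fingers and pack below 0.1 N and value of joint jaw above 0.009 m); the robot touches nothing.
It fails at once if the solder reel is shifted by more than 25 mm (distance of solder_reel from where it was at the start of the episode above 0.025 m).
It fails at once if the green-lidded tub is shifted by more than 25 mm (distance of tub_screws from where it was at the start of the episode above 0.025 m).
It fails at once if the red-lidded tub is shifted by more than 25 mm (distance of tub_ferrules from where it was at the start of the episode above 0.025 m).
It fails at once if the white carton is shifted by more than 25 mm (distance of carton_white_small from where it was at the start of the episode above 0.025 m).
It fails at once if the pack is dropped (it falls faster than 0.5 m/s out of the gripper) (linear speed of pack above 0.5 m/s and contact force between the fingers and pack below 0.05 N).
It also fails if it takes over 64 s, if anything falls off the work surface, if the arm or the gripper's body presses on something with over 40 N, if the wrist force passes 120 N, or if a joint passes its speed limit or range.

## Robot

A 6-joint arm with a two-finger parallel gripper is mounted at the origin on a cart in front of the work surface, level with it; the furniture and walls round the work are solid. World frame = base frame: x ahead of the robot, y to its left, z up, the work surface at z = 0. Lengths are in m, angles in degrees, forces in N, time in s.
With the tool pointing down it reaches from about 0.35 to 0.95 m from the base axis. Payload 17.4 kg.
Tool frame: the origin (TCP) lies between the finger pads; the fingertips stand 25 mm ahead of it and the grasp point (between the pads) lies 6 mm ahead of it; z points along the fingers, y is the line along which they close (so a half turn about z gives the same grasp; the last joint's range is limited). The gripper opens to 93 mm and grips with 3 to 60 N. Pads are 15 mm wide; open, the fingers measure 128 mm over their backs; the gripper's body (75 mm by 188 mm) begins 65 mm behind the grasp point.
Start: joints at [-66.394, 6.646, 82.598, -0, 90.757, -2.166], TCP at [0.293, -0.608, 0.209] pointing down, gripper open.
Joint ranges: [-162.19, 162.19], [-47.58, 125.68], [4.15, 143.07], [-65.23, 245.23], [0.69, 171.88], [-170.13, 170.13]. Speed limits (degrees/s): [108.29, 108.29, 127.2, 180, 180, 180].

## Interface

Orientations are given as a 3x3 rotation matrix whose columns are the frame's x, y, z axes.
In Python, from bench import arm gives the robot as it stands.
- The arm moves only by the tool carry_out, never from a script. Its argument "series" is a list of rows, each an object of numbers: "claw": the opening, from -1 (shut) to 1 (fully open); "tx", "ty", "tz": the shift along the tool's x, y, z in units of 50 mm (1.0 is 50 mm); "yaw": the turn about the tool's z in units of 6 degrees (1.0 is 6 degrees). In form: [{"claw": .., "tx": .., "ty": .., "tz": .., "yaw": ..}, ...]. A call has 1 to 8 rows; each row is the pose to reach, as a shift and turn from the pose commanded when the call began, along the tool's axes at that moment; what a row does not reach only later rows make up. A row lasts 1/8 s, in which the tool goes at most 62.5 mm and 10.7 degrees, less where a joint would pass 70% of its speed; a pose out of reach is approached as far as the arm can. A call with a gripper value outside its range is refused whole. The fingers move at their own pace and stop on an object; the grip force is fixed at half the most. Time passes only in rows, so rows that repeat a pose let the fingers close. It gives the time, the measured TCP pose, the force, the opening and the grip force at its end, in the units of the state.
- arm.sense(): the state, without advancing time (a new reading comes with each control period).
- arm.grab_frame(name): name is "side" or "top"; returns (picture, depth): 480x640x3 uint8, red, green, blue; 480x640 float32, m along the optical axis (not along the pixel's ray), 0 where there is no reading.
- arm.camera_model(name): a dict with "fx", "fy", "cx", "cy" (pixels), "eye" and "rotation" of the camera in the world. Camera axes: x right, y up, looking along -z (the intrinsics and any distortion apply to the point x, -y, -z); pixel columns grow to the right and rows downward; lengths in m; the calibration is good to about 2 mm. A picture is of the moment at which its call begins. camera_model takes no time and is no camera call.
- arm.hand_in(): hands the job in; it is judged then, once.
The state is a dict: "time_s": time; "joint_pos": joint angles; "qvel": joint speeds; "joint_torque": joint torques, N m; "ee_pos": TCP position; "tool_rot": TCP orientation; "force": force on the tool from outside, world axes, zero at the start; "torque": the same for the moment, N m; "opening": finger opening in m; "gripper_force": force on a finger pad.
Only numpy, scipy, OpenCV 4.12 (cv2) and the standard library are available. Lean on these libraries where they do the work, as an engineer would, in place of code of your own. Each camera call takes 0.05 s, during which the arm holds its last target. There are 200 camera calls.

## Working session

There is one attempt and no reset: what is moved stays moved. The work goes in short steps, Python scripts to look and compute and a tool call to move; the robot and the scene stay as the last step left them, time stands still between calls to the robot, and variables do not carry over. Pictures are saved under pics/ and viewed, at most 11 in all, crops included, and the job is handed in when it is done.

Besides the shell and the picture viewer there is one more tool, called after "Request:" as a command line: name --argument value ..., lists and objects as JSON in quotes. carry_out: Moves the arm, as the interface text tells. Its arguments: {"type":"object","properties":{"series":{"type":"array"}},"required":["series"]}

```bash
ls; mkdir -p pics
python3 - <<'E'
from bench import arm
import cv2,numpy as np
for n in ("top","side"):
    p,d=arm.grab_frame(n); cv2.imwrite(f"pics/{n}0.png",p[:,:,::-1]); np.save(f"{n}0.npy",d); np.save(f"{n}0p.npy",p)
    print({k:np.round(v,4).tolist() for k,v in arm.camera_model(n).items() if not isinstance(v,str)})
s=arm.sense(); print(s)
E
```

```text
pics
{'fx': 441.0488, 'fy': 441.0488, 'cx': 314.6299, 'cy': 238.5582, 'eye': [0.4671, 0.1715, 1.0365], 'rotation': [[-0.0014, 0.9979, -0.0646], [-0.9999, -0.0006, 0.0131], [0.013, 0.0646, 0.9978]]}
{'fx': 507.7704, 'fy': 507.7704, 'cx': 323.2593, 'cy': 233.0452, 'eye': [0.2424, 1.4427, 0.5878], 'rotation': [[-0.9746, 0.1012, -0.1996], [-0.2221, -0.3257, 0.919], [0.028, 0.94, 0.3399]]}
{'time_s': 0.1, 'joint_pos': array([-6.63952355e+01,  6.67142753e+00,  8.26296892e+01, -1.87129127e-03,
        9.07559119e+01, -2.16770877e+00]), 'qvel': array([ 0.0746358 , -0.05756624, -0.11041976, -0.00953168, -0.0218886 ,
       -0.04750399]), 'joint_torque': array([ 2.16216780e-03, -7.22895384e+01, -6.23866725e+01,  7.83058908e-02,
        2.27329106e-02, -8.29958617e-05]), 'ee_pos': array([ 0.29338044, -0.60771228,  0.20790256]), 'tool_rot': array([[ 9.00527948e-01,  4.34797921e-01, -4.28483275e-04],
       [ 4.34798132e-01, -9.00527499e-01,  8.98980524e-04],
       [ 5.01389061e-06, -9.95860813e-04, -9.99999504e-01]]), 'force': array([-0.0515358 , -0.26852091, -0.02178006]), 'torque': array([-0.00689403,  0.01784777,  0.00711324]), 'gripper_force': 0.0, 'opening': 0.09279359097867616}
```

View pics/top0.png

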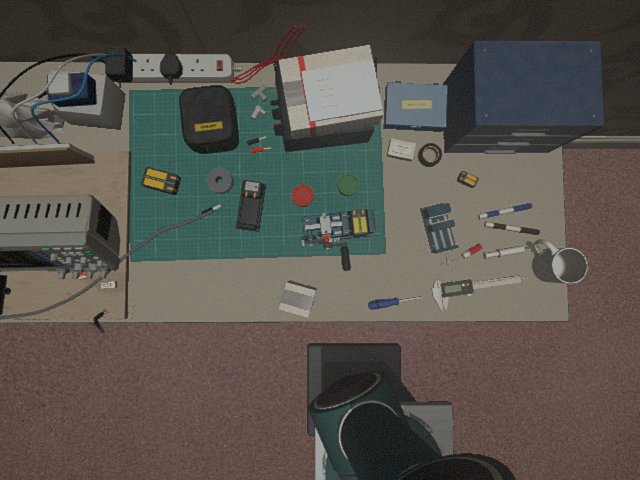

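View pics/side0.png

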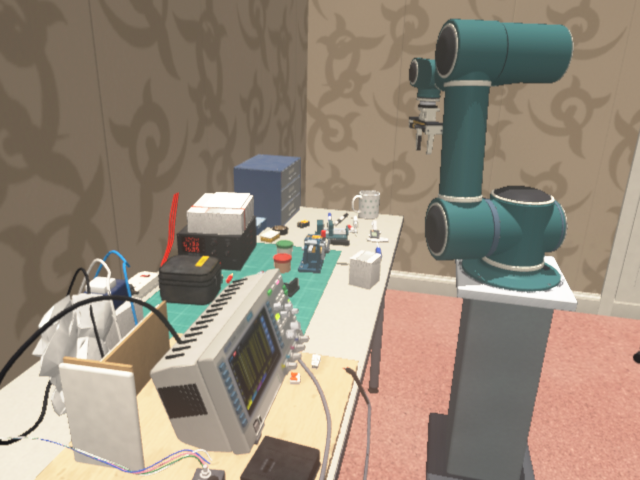

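The top view shows the clamp at about (337,228) with the pack at (360,222), the red tab at (326,240) and the crank knob at (346,258). The cradle is at (251,205) with its grey lid at the upper end. The tubs are at (303,195) and (347,184), the reel at (219,181) and the carton at (297,299). The side view shows the clamp at about (315,250). Next I'll enlarge the clamp and cradle.

```bash
cat > h.py <<'E'
from bench import arm
import cv2,numpy as np
def cam(n):
    c=arm.camera_model(n); return c,np.array(c['rotation']),np.array(c['eye'])
def world(n,u,v,d):
    c,R,e=cam(n); u,v,d=map(np.asarray,(u,v,d))
    return e+np.stack([(u-c['cx'])/c['fx']*d,-(v-c['cy'])/c['fy']*d,-d],-1)@R.T
def plane(n,u,v,z):
    c,R,e=cam(n); r=world(n,u,v,np.ones_like(np.asarray(u,float)))-e
    return e+r*((z-e[2])/r[...,2])[...,None]
def pix(n,P):
    c,R,e=cam(n); q=(np.asarray(P)-e)@R
    return np.stack([c['cx']+c['fx']*q[...,0]/-q[...,2],c['cy']+c['fy']*q[...,1]/q[...,2]],-1)
def cloud(n,d):
    v,u=np.mgrid[:480,:640]; return world(n,u,v,d)
E
python3 - <<'E'
from h import *
print({k:v for k,v in arm.camera_model("top").items()if k not in('rotation','eye')})
p=np.load("top0p.npy");d=np.load("top0.npy")
c=p[165:285,225:385,::-1]; cv2.imwrite("pics/c0.png",cv2.resize(c,None,fx=5,fy=5,interpolation=cv2.INTER_CUBIC))
p2=np.load("side0p.npy")
c=p2[205:295,260:380,::-1]; cv2.imwrite("pics/c1.png",cv2.resize(c,None,fx=6.5,fy=6.5,interpolation=cv2.INTER_CUBIC))
W=cloud("top",d)
for uv in [(335,228),(360,222),(326,240),(346,258),(251,205),(250,187),(303,195),(347,184),(297,299),(219,181),(200,240)]:
    print(uv,W[uv[1],uv[0]].round(4))
E
```

```text
{'fx': 441.04878820369504, 'fy': 441.04878820369504, 'cx': 314.62986220396357, 'cy': 238.55820408444237}
(335, 228) [0.5561 0.1119 0.0347]
(360, 222) [0.5671 0.0578 0.0616]
(326, 240) [0.5238 0.1356 0.1139]
(346, 258) [0.4868 0.0907 0.0763]
(251, 205) [0.6124 0.3068 0.01  ]
(250, 187) [0.6496 0.3056 0.0389]
(303, 195) [0.6308 0.1848 0.0417]
(347, 184) [0.656  0.0845 0.0426]
(297, 299) [0.3985 0.1972 0.0777]
(219, 181) [0.6703 0.3836 0.0034]
(200, 240) [ 5.31e-01  4.27e-01 -3.00e-04]
```

View pics/c0.png

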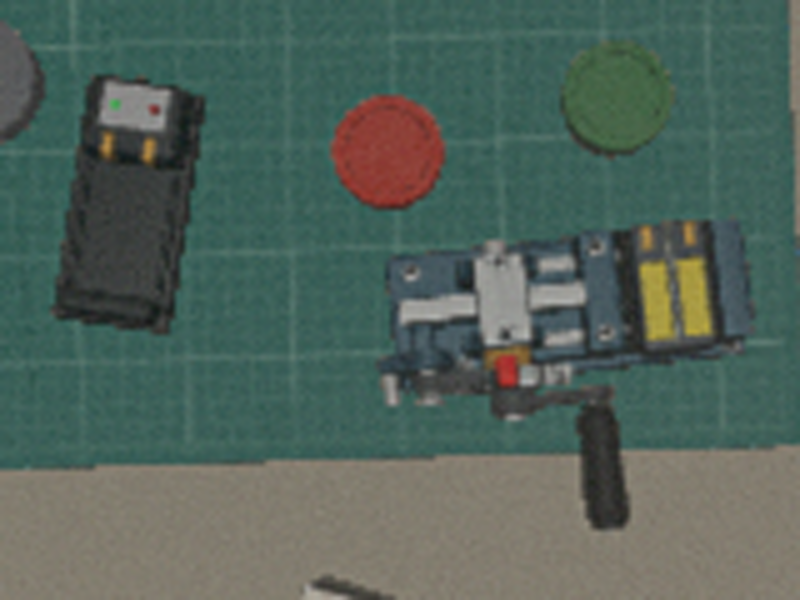

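View pics/c1.png

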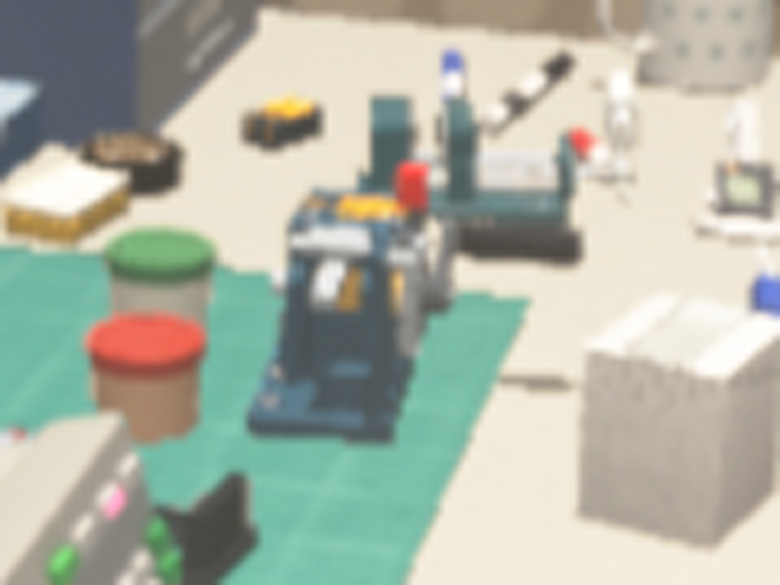

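The close-up shows the cradle with its contacts and grey lid at the top (far) end, tilted slightly right, and the base spanning crop (95,75)-(170,330). The clamp's red tab is at crop (507,370), the knob runs from (598,400) to (608,525), and the pack's yellow labels centre on (677,298). The side crop confirms the tab standing up on the clamp and the reel and tubs clear of it.

Run:
```python
from h import *
p=np.load("top0p.npy");d=np.load("top0.npy");W=cloud("top",d)
hsv=cv2.cvtColor(p,cv2.COLOR_RGB2HSV);H,S,V=cv2.split(hsv)
v,u=np.mgrid[:480,:640]
def box(a,b,c,e): return (u>=a)&(u<=b)&(v>=c)&(v<=e)
def rect(m,z,name):
    uu,vv=u[m],v[m]; P=plane("top",uu,vv,z)[:,:2]; r=cv2.minAreaRect((P*1000).astype(np.float32))
    print(name,m.sum(),'mean',P.mean(0).round(4),'rect',np.round(r[0],1),np.round(r[1],1),round(r[2],1),'depthz',np.median(W[m][:,2]).round(4)); return P
yel=(H>18)&(H<35)&(S>130)&(V>90)
rect(yel&box(348,374,205,240),.063,'labels')
rect(((H<6)|(H>174))&(S>150)&box(318,334,232,250),.1155,'tab')
rect((V<70)&box(338,356,246,274)&(W[...,2]>.05),.077,'knob')
P=rect((W[...,2]>.052)&(W[...,2]<.072)&box(340,380,205,240),.061,'jaws+pack')
# cradle
cb=box(230,270,172,238)
rect((W[...,2]>.006)&cb&(S<100),.013,'cradle base')
m=(W[...,2]>.030)&cb;rect(m&(v<205),.039,'charger block');rect(m&(v>205),.039,'end wall')
rect((V>100)&(S<50)&cb&(v<200),.039,'lid')
for nm,b,z in (('red',box(285,322,180,212),.044),('green',box(330,365,170,200),.044),('carton',box(270,325,275,325),.078),('reel',box(200,240,165,200),.031)):
    rect((W[...,2]>z-.008)&b,z,nm)
# rail/base clamp
rect((W[...,2]>.006)&(W[...,2]<.05)&box(295,380,205,250),.013,'clampbase')
```

```text
labels 149 mean [0.5632 0.0588] rect [570.1  59.6] [49.5 26.8] 5.8 depthz 0.0625
tab 21 mean [0.527  0.1362] rect [526.9 136.7] [ 6.3 10.5] 89.8 depthz 0.1135
knob 187 mean [0.4875 0.0929] rect [487.2  93. ] [53.  17.6] 6.4 depthz 0.0744
jaws+pack 796 mean [0.5675 0.0631] rect [567.   64.8] [57.9 76.1] 6.5 depthz 0.062
cradle base 1183 mean [0.6111 0.3087] rect [612.5 308.1] [155.7  85.6] 7.0 depthz 0.0138
charger block 337 mean [0.6466 0.304 ] rect [651.6 314.6] [50.6 72.9] 0.6 depthz 0.0377
end wall 93 mean [0.563  0.3147] rect [575.9 315. ] [44.7 48.4] 87.4 depthz 0.0375
lid 102 mean [0.6523 0.3026] rect [652.3 302.5] [29.3 19.2] 81.8 depthz 0.0386
red 408 mean [0.6307 0.1865] rect [624.9 176.8] [70.4 61.8] 89.9 depthz 0.0429
green 409 mean [0.656  0.0826] rect [651.8  83.1] [58.9 73. ] 2.2 depthz 0.0428
carton 918 mean [0.3976 0.1979] rect [394.6 212.1] [117.2  88.7] 64.2 depthz 0.0771
reel 467 mean [0.6681 0.3788] rect [666.7 374.6] [63.6 67.3] 19.5 depthz 0.03
clampbase 646 mean [0.5623 0.1269] rect [560.4 106.1] [197.7 100.4] 88.1 depthz 0.0158
```

Request:
carry_out --series '[{"claw":0,"tx":1,"ty":-1,"tz":0,"yaw":-1.5},{"claw":0,"tx":2,"ty":-2.1,"tz":0,"yaw":-3},{"claw":0,"tx":3,"ty":-3.2,"tz":0,"yaw":-4.5},{"claw":0,"tx":4,"ty":-4.2,"tz":0,"yaw":-6},{"claw":0,"tx":5,"ty":-5.3,"tz":0,"yaw":-7.5},{"claw":0,"tx":6,"ty":-6.4,"tz":0,"yaw":-9},{"claw":0,"tx":7,"ty":-7.5,"tz":0,"yaw":-10.5},{"claw":0,"tx":8,"ty":-8.5,"tz":0,"yaw":-11.7}]'

```text
time_s: 1.1
ee_pos: [0.4432, -0.1289, 0.2085]
tool_rot: [[-0.108, 0.994, 0.0], [0.994, 0.108, -0.0], [-0.0, 0.0, -1.0]]
force: [0.6, -0.1, 0.3]
opening: 0.0462
gripper_force: 0.0
```

```bash
cat >> h.py <<'E'
O=np.array([.5635,.1048]);TH=np.radians(6.2)
Rz=lambda a:np.array([[np.cos(a),-np.sin(a)],[np.sin(a),np.cos(a)]])
def clamp(x,y,z): return np.r_[O+Rz(TH)@[x/1e3,y/1e3],(z+3)/1e3]
def go(G,ang,s=None):
    """units to bring the grasp point to G with tool x at ang deg (seen from above)"""
    s=s or arm.sense();R=s['tool_rot'];g=s['ee_pos']+R[:,2]*.006
    t=R.T@(np.asarray(G)-g)/.05; a=np.degrees(np.arctan2(R[1,0],R[0,0]))
    print('t',s['time_s'],'grasp',g.round(4),'ang',a.round(2),'open',round(s['opening'],4),'F',s['force'].round(1),'-> units',t.round(3),'yaw',round(-((ang-a+180)%360-180)/6,2))
E
python3 -c "
from h import *
go(clamp(-33,35.5,150),96.2)"
```

```text
t 1.1 grasp [ 0.4432 -0.1289  0.2025] ang 96.22 open 0.0462 F [ 0.6 -0.1  0.3] -> units [5.097 2.238 0.991] yaw 0.0
```

Request:
carry_out --series '[{"claw":0,"tx":1.2,"ty":0.6,"tz":0,"yaw":0},{"claw":0,"tx":2.4,"ty":1.1,"tz":0,"yaw":0},{"claw":0,"tx":3.5,"ty":1.6,"tz":0,"yaw":0},{"claw":0,"tx":4.5,"ty":2.0,"tz":0.2,"yaw":0},{"claw":0,"tx":5.1,"ty":2.24,"tz":0.5,"yaw":0},{"claw":0,"tx":5.1,"ty":2.24,"tz":0.9,"yaw":0},{"claw":0,"tx":5.1,"ty":2.24,"tz":1.4,"yaw":0},{"claw":0,"tx":5.1,"ty":2.24,"tz":1.82,"yaw":0}]'

```text
time_s: 2.1
ee_pos: [0.5276, 0.1336, 0.116]
tool_rot: [[-0.103, 0.995, -0.001], [0.995, 0.103, -0.0], [-0.0, -0.001, -1.0]]
force: [-0.4, -1.1, -0.4]
opening: 0.0464
gripper_force: 0.0
```

Request:
carry_out --series '[{"claw":-0.4,"tx":0,"ty":0,"tz":0,"yaw":0},{"claw":-0.8,"tx":0,"ty":0,"tz":0,"yaw":0},{"claw":-0.9,"tx":0,"ty":0,"tz":0,"yaw":0},{"claw":-1,"tx":0,"ty":0,"tz":0,"yaw":0},{"claw":-1,"tx":0,"ty":0,"tz":0,"yaw":0}]'

```text
time_s: 2.72
ee_pos: [0.5281, 0.1344, 0.1178]
tool_rot: [[-0.104, 0.995, 0.0], [0.995, 0.104, 0.0], [0.0, 0.0, -1.0]]
force: [0.2, -0.4, -0.6]
opening: 0.0026
gripper_force: 0.0
```

```bash
python3 -c "
from h import *
go(clamp(-33,35.5,108.5),96.2)
for th in (20,40,60,80,100,110):
    a=np.radians(156-th);print(th,((68+35.6*np.cos(a)-35.5)/50).round(3),(-(88+35.6*np.sin(a)-102.5)/50).round(3))"
```

```text
t 2.725 grasp [0.5281 0.1344 0.1118] ang 95.98 open 0.0026 F [ 0.2 -0.4 -0.6] -> units [ 0.045 -0.021  0.007] yaw -0.04
20 0.138 -0.205
40 0.338 -0.35
60 0.576 -0.418
80 0.822 -0.401
100 1.048 -0.3
110 1.145 -0.222
```

The fingers closed on nothing, so I need a look.

Run:
```python
from h import *
p,d=arm.grab_frame("top");p2,d2=arm.grab_frame("side")
np.save("top1p.npy",p);np.save("side1p.npy",p2);np.save("side1.npy",d2)
a=cv2.resize(p[195:275,300:380,::-1],(400,400),interpolation=cv2.INTER_CUBIC)
b=cv2.resize(p2[215:275,285:345,::-1],(400,400),interpolation=cv2.INTER_CUBIC)
cv2.imwrite("pics/t1.png",np.hstack([a,b]))
for q,dd,n in((np.load("side0p.npy"),np.load("side0.npy"),"side0"),(p2,d2,"side1"),(p,d,"top1")):
    H,S,V=cv2.split(cv2.cvtColor(q,cv2.COLOR_RGB2HSV));m=((H<6)|(H>174))&(S>150)
    k=np.zeros_like(m); 
    if n[0]=='s':k[225:245,310:335]=1
    else:k[225:255,310:340]=1
    v,u=np.nonzero(m&k); 
    if len(u): print(n,len(u),u.mean(),v.mean(),u.min(),u.max(),v.min(),v.max(),np.median(world(n[:-1],u,v,dd[v,u]),0))
print(pix("side",clamp(-33,35.5,102.5)),pix("top",clamp(-33,35.5,102.5)))
```

```text
side0 17 322.94117647058823 233.0 322 324 230 236 [0.52572015 0.14157879 0.10662559]
side1 17 322.94117647058823 233.35294117647058 322 324 231 236 [0.52544419 0.14204329 0.1058999 ]
[322.99381793 232.74927153] [325.3949385  238.81397743]
```

View pics/t1.png

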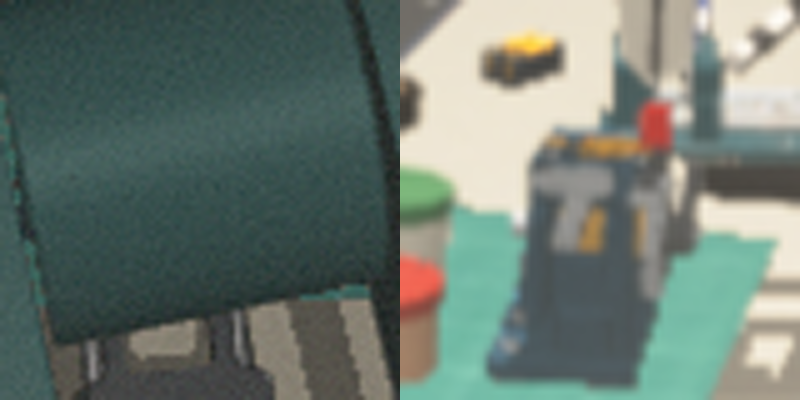

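The side crop shows the grey fingers, tapering, ending at about (655,85), right behind or above the red tab at (655,125). The top view is blocked by the arm. I'll use the side depth to locate the fingertips.

Run:
```python
from h import *
d2=np.load("side1.npy");d0=np.load("side0.npy");W=cloud("side",d2);p=np.load("side1p.npy")
for v in range(216,240,1):
    r=W[v,312:334]; 
    print(v,' '.join(f"{int(y*1000):4d}" for y in r[:,1]), '| z at 322: %.3f'%r[10,2])
print(pix("side",[.528,.1344,.0928]),pix("side",[.528,.142,.0928]),arm.sense()['gripper_force'])
cv2.imwrite("pics/t2.png",cv2.resize(p[185:245,290:350,::-1],(600,600),interpolation=cv2.INTER_NEAREST))
```

```text
216 -330 -325 -323 -328 -336 -334  144  148  146  147  146  148  146  148  146  139  142  146 -313 -333 -350 -352 | z at 322: 0.158
217 -319 -319 -322 -316 -309 -318  144  146  148  152  147  145  143  148  146  142  147  144 -294 -323 -336 -339 | z at 322: 0.155
218 -313 -312 -308 -311 -313 -309  148  150  144  146  138  142  150  146  144  140  146  139 -293 -327 -326 -324 | z at 322: 0.149
219 -293 -295 -289 -294 -290 -296  143  144  149  140  139  141  147  140  149  138  142  135 -282 -315 -322 -317 | z at 322: 0.147
220 -283 -284 -282 -282 -283 -135  145  150  152  143  145  137  148  149  147  145  146  135 -152 -161 -310 -316 | z at 322: 0.146
221 -274 -269 -273 -272 -272 -133  144  140  147  142  148  140  141  139  145  143  145  128 -147 -144 -143 -289 | z at 322: 0.144
222 -263 -257 -254 -262 -265 -117  150  143  143  149  147  140  147  147  143  145  145  129 -129 -132 -134 -284 | z at 322: 0.141
223 -247 -248 -259 -250 -242 -109  146  143  144  146  149  140  145  146  142  143  144 -112 -120 -123 -126 -273 | z at 322: 0.139
224 -229 -241 -242 -234 -237  -93 -101  148 
[... 1427 characters left out ...]
  40   35   36   29   32   32  138  140  142  143  141 -118 -118 -120 -105 -107 -101  -99 -121 | z at 322: 0.100
236   54   54   48   50   51   50   44   40   38  141  138  146  136  140 -115 -112 -109  -98  -99 -107 -106 -113 | z at 322: 0.096
237   58   62   57   62   54   61   51   53   56   56  135  144  139  143 -100  -98  -97  -98 -102 -101 -106 -108 | z at 322: 0.092
238   88   86   65   67   66   61   64   62   92   61   62  143  143  136  -91 -102 -104  -94 -102 -110 -105  -95 | z at 322: 0.061
239   97   97   96  100   85   94  174  170  171   93  141  140  143  139 -100  -98   98   95 1442  -99  -94   94 | z at 322: 0.088
[322.6410834  236.70909271] [322.0348206  237.61187454] 0.0
```

View pics/t2.png

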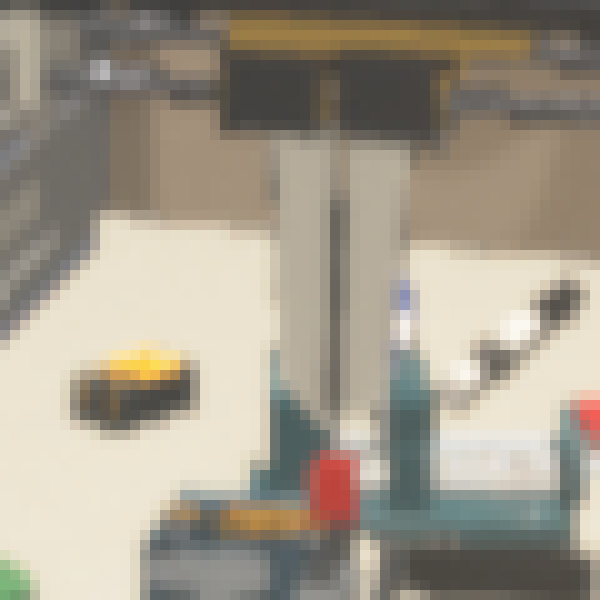

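The picture shows the closed fingertips ending near row 227, at z about 0.122, roughly 29 mm higher than the stated tool geometry gives. The tab below them at rows 231-236 is untouched. I'll check this against the start image.

Run:
```python
from h import *
d=np.load("side0.npy");W=cloud("side",d)
e=np.array([.2934,-.6077,.2079])
m=(np.linalg.norm(W[...,:2]-e[:2],axis=2)<.09)&(W[...,2]>.05)&(d>0)
z=W[m][:,2];print(len(z),np.sort(z)[:8].round(3))
v,u=np.nonzero(m);i=np.argsort(-v)[:12];print([(u[k],v[k],W[v[k],u[k]].round(3).tolist()) for k in i])
print(pix("side",e-[0,0,.025]),pix("side",e))
```

```text
1421 [0.214 0.214 0.214 0.214 0.215 0.217 0.217 0.218]
[(np.int64(430), np.int64(154), [0.263, -0.557, 0.218]), (np.int64(429), np.int64(154), [0.267, -0.554, 0.219]), (np.int64(428), np.int64(154), [0.27, -0.549, 0.219]), (np.int64(427), np.int64(154), [0.274, -0.555, 0.218]), (np.int64(426), np.int64(154), [0.278, -0.561, 0.217]), (np.int64(431), np.int64(153), [0.26, -0.552, 0.224]), (np.int64(430), np.int64(153), [0.263, -0.556, 0.223]), (np.int64(426), np.int64(153), [0.278, -0.548, 0.223]), (np.int64(429), np.int64(153), [0.267, -0.541, 0.225]), (np.int64(428), np.int64(153), [0.271, -0.548, 0.223]), (np.int64(427), np.int64(153), [0.275, -0.547, 0.223]), (np.int64(427), np.int64(152), [0.275, -0.541, 0.228])]
[421.76334852 159.99504548] [422.35273952 153.79162443]
```

Both images agree: the real tips stand about 5 mm behind the reported TCP, about 30 mm short of the description, and the horizontal position is right. I'll work from the measured tip from here on, so I need to open, go 30 mm lower and close again.

Request:
carry_out --series '[{"claw":-0.5,"tx":0.05,"ty":-0.03,"tz":0,"yaw":0},{"claw":-0.2,"tx":0.05,"ty":-0.03,"tz":0,"yaw":0},{"claw":-0.2,"tx":0.05,"ty":-0.03,"tz":0,"yaw":0},{"claw":-0.2,"tx":0.05,"ty":-0.03,"tz":0.2,"yaw":0},{"claw":-0.2,"tx":0.05,"ty":-0.03,"tz":0.4,"yaw":0},{"claw":-0.2,"tx":0.05,"ty":-0.03,"tz":0.6,"yaw":0},{"claw":-0.2,"tx":0.05,"ty":-0.03,"tz":0.6,"yaw":0},{"claw":-0.5,"tx":0.05,"ty":-0.03,"tz":0.6,"yaw":0}]'

```text
time_s: 3.82
ee_pos: [0.5264, 0.1367, 0.0877]
tool_rot: [[-0.104, 0.995, 0.0], [0.995, 0.104, 0.0], [0.0, 0.0, -1.0]]
force: [0.2, 0.8, 0.1]
opening: 0.031
gripper_force: 0.0
```

Request:
carry_out --series '[{"claw":-0.8,"tx":0,"ty":0,"tz":0,"yaw":0},{"claw":-0.9,"tx":0,"ty":0,"tz":0,"yaw":0},{"claw":-1,"tx":0,"ty":0,"tz":0,"yaw":0},{"claw":-1,"tx":0,"ty":0,"tz":0,"yaw":0}]'

```text
time_s: 4.32
ee_pos: [0.5267, 0.1367, 0.0879]
tool_rot: [[-0.104, 0.995, 0.001], [0.995, 0.104, 0.0], [0.0, 0.001, -1.0]]
force: [4.6, -0.6, 1.8]
opening: 0.0135
gripper_force: 30.0
```

Request:
carry_out --series '[{"claw":-1,"tx":0.06,"ty":0,"tz":-0.11,"yaw":0},{"claw":-1,"tx":0.14,"ty":0,"tz":-0.205,"yaw":0},{"claw":-1,"tx":0.23,"ty":0,"tz":-0.285,"yaw":0},{"claw":-1,"tx":0.34,"ty":0,"tz":-0.35,"yaw":0},{"claw":-1,"tx":0.455,"ty":0,"tz":-0.395,"yaw":0},{"claw":-1,"tx":0.575,"ty":0,"tz":-0.42,"yaw":0},{"claw":-1,"tx":0.7,"ty":0,"tz":-0.42,"yaw":0},{"claw":-1,"tx":0.82,"ty":0,"tz":-0.4,"yaw":0}]'

```text
time_s: 5.32
ee_pos: [0.5223, 0.1774, 0.1085]
tool_rot: [[-0.104, 0.995, 0.001], [0.995, 0.104, -0.001], [-0.001, 0.001, -1.0]]
force: [0.2, -2.8, 7.0]
opening: 0.0134
gripper_force: 30.0
```

Request:
carry_out --series '[{"claw":-1,"tx":0.12,"ty":0,"tz":0.04,"yaw":0},{"claw":-1,"tx":0.225,"ty":0,"tz":0.1,"yaw":0},{"claw":-1,"tx":0.285,"ty":0,"tz":0.145,"yaw":0},{"claw":-1,"tx":0.285,"ty":0,"tz":0.145,"yaw":0}]'

```text
time_s: 5.82
ee_pos: [0.5207, 0.1923, 0.1014]
tool_rot: [[-0.104, 0.995, 0.001], [0.995, 0.104, 0.001], [0.001, 0.001, -1.0]]
force: [-1.9, 2.3, 9.6]
opening: 0.0126
gripper_force: 30.0
```

Request:
carry_out --series '[{"claw":-0.3,"tx":0,"ty":0,"tz":0,"yaw":0},{"claw":-0.3,"tx":0,"ty":0,"tz":0,"yaw":0},{"claw":-0.3,"tx":0,"ty":0,"tz":0,"yaw":0},{"claw":-0.3,"tx":0,"ty":0,"tz":-0.3,"yaw":0},{"claw":-0.3,"tx":0,"ty":0,"tz":-0.8,"yaw":0},{"claw":-0.3,"tx":-1,"ty":-0.6,"tz":-1.4,"yaw":1.5},{"claw":-0.3,"tx":-2,"ty":-1.2,"tz":-1.6,"yaw":3},{"claw":-0.3,"tx":-2.6,"ty":-1.2,"tz":-1.6,"yaw":4.5}]'

```text
time_s: 6.82
ee_pos: [0.4737, 0.0544, 0.1831]
tool_rot: [[0.364, 0.931, 0.004], [0.931, -0.364, 0.0], [0.001, 0.003, -1.0]]
force: [-0.4, -0.1, -0.5]
opening: 0.0327
gripper_force: 0.0
```

```bash
sed -i "s/R\[:,2\]\*.006/R[:,2]*-.005/" h.py
python3 - <<'E'
from h import *
go(clamp(-82,-3.7,95),6.2)
p2,d2=arm.grab_frame("side");np.save("side2p.npy",p2);np.save("side2.npy",d2)
H,S,V=cv2.split(cv2.cvtColor(p2,cv2.COLOR_RGB2HSV));m=((H<6)|(H>174))&(S>150);k=np.zeros_like(m);k[215:250,300:340]=1
v,u=np.nonzero(m&k);print(len(u),np.median(world("side",u,v,d2[v,u]),0))
print('expect tab at 2.5rad',clamp(-33,68+35.6*np.cos(np.radians(12.8)),88+35.6*np.sin(np.radians(12.8))))
p,d=arm.grab_frame("top");np.save("top2p.npy",p);np.save("top2.npy",d)
a=cv2.resize(p[195:275,290:370,::-1],(400,400),interpolation=cv2.INTER_CUBIC)
b=cv2.resize(p2[205:265,285:345,::-1],(400,400),interpolation=cv2.INTER_CUBIC)
cv2.imwrite("pics/t3.png",np.hstack([a,b]))
E
```

```text
t 6.825 grasp [0.4737 0.0544 0.1881] ang 68.64 open 0.0327 F [-0.4 -0.1 -0.5] -> units [ 0.765 -0.12   1.802] yaw 10.41
12 [0.51997884 0.18892863 0.126532  ]
expect tab at 2.5rad [0.51959983 0.20335055 0.09888713]
```

View pics/t3.png

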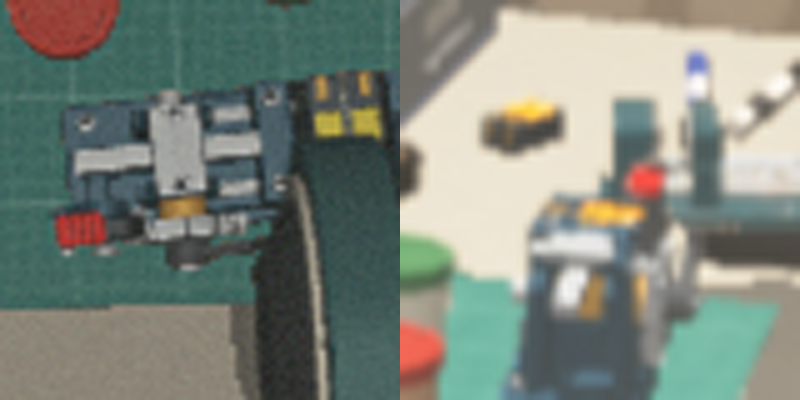

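The tab is swung over: it lies at crop (80,230) in the top view and (645,180) in the side view. Its side-view height looks high for the stop, so I'll triangulate it.

Run:
```python
from h import *
for k in range(2):
    pt,dt=arm.grab_frame("top");ps,ds=arm.grab_frame("side")
    for n,p,d,b in(("top",pt,dt,(295,320,225,255)),("side",ps,ds,(305,335,215,250))):
        H,S,V=cv2.split(cv2.cvtColor(p,cv2.COLOR_RGB2HSV));m=((H<6)|(H>174))&(S>130);q=np.zeros_like(m);q[b[2]:b[3],b[0]:b[1]]=1
        v,u=np.nonzero(m&q);Q=world(n,u,v,d[v,u]);print(n,len(u),(u.min(),u.max(),v.min(),v.max()),Q.min(0).round(3),np.median(Q,0).round(3),Q.max(0).round(3))
for th in (100,106,126,143):
    a=np.radians(156-th);c=clamp(-33,68+35.6*np.cos(a),88+35.6*np.sin(a));print(th,c.round(3),pix("top",c).round(1),pix("side",c).round(1))
```

```text
top 55 (np.int64(301), np.int64(310), np.int64(238), np.int64(243)) [0.517 0.169 0.125] [0.523 0.177 0.128] [0.527 0.188 0.132]
side 15 (np.int64(320), np.int64(323), np.int64(230), np.int64(233)) [0.515 0.162 0.123] [0.521 0.189 0.127] [0.527 0.192 0.13 ]
top 56 (np.int64(301), np.int64(310), np.int64(237), np.int64(243)) [0.517 0.169 0.123] [0.523 0.177 0.128] [0.53  0.188 0.135]
side 16 (np.int64(320), np.int64(323), np.int64(230), np.int64(233)) [0.514 0.165 0.124] [0.521 0.189 0.127] [0.528 0.195 0.13 ]
100 [0.521 0.189 0.121] [300.6 241.1] [320.9 234. ]
106 [0.521 0.192 0.118] [299.2 241.3] [320.7 235.2]
126 [0.52  0.199 0.109] [295.6 242. ] [320.3 239.5]
143 [0.52  0.203 0.099] [293.9 242.4] [320.  243.4]
```

The pawl has only reached about 82° (1.43 rad) and stopped just short of toppling. I'll close the fingers and push it over from its -y side.

Run:
```python
from h import *
go([.5245,.146,.15],96.2)
```

```text
t 7.125 grasp [0.4745 0.0567 0.1856] ang 69.1 open 0.0329 F [ 0.  -0.  -1.2] -> units [2.025 0.298 0.712] yaw -4.52
```

Request:
carry_out --series '[{"claw":-0.8,"tx":0.5,"ty":0.1,"tz":0,"yaw":-1.3},{"claw":-1,"tx":1,"ty":0.2,"tz":0,"yaw":-2.6},{"claw":-1,"tx":1.5,"ty":0.25,"tz":0,"yaw":-4},{"claw":-1,"tx":2.02,"ty":0.3,"tz":0.3,"yaw":-4.5},{"claw":-1,"tx":2.02,"ty":0.3,"tz":0.7,"yaw":-4.5},{"claw":-1,"tx":2.02,"ty":0.3,"tz":1.1,"yaw":-4.5},{"claw":-1,"tx":2.02,"ty":0.3,"tz":1.45,"yaw":-4.5},{"claw":-1,"tx":2.02,"ty":0.3,"tz":1.45,"yaw":-4.5}]'

```text
time_s: 8.12
ee_pos: [0.5246, 0.1421, 0.1092]
tool_rot: [[-0.102, 0.995, 0.0], [0.995, 0.102, -0.005], [-0.005, -0.0, -1.0]]
force: [-14.6, -19.5, 27.5]
opening: 0.0003
gripper_force: 22.5
```

Request:
carry_out --series '[{"claw":-1,"tx":0.2,"ty":0,"tz":0,"yaw":0},{"claw":-1,"tx":0.4,"ty":0,"tz":0,"yaw":0},{"claw":-1,"tx":0.6,"ty":0,"tz":0,"yaw":0},{"claw":-1,"tx":0.8,"ty":0,"tz":0,"yaw":0},{"claw":-1,"tx":0.95,"ty":0,"tz":0,"yaw":0},{"claw":-1,"tx":0.95,"ty":0,"tz":0,"yaw":0}]'

```text
time_s: 8.88
ee_pos: [0.5216, 0.1925, 0.1104]
tool_rot: [[-0.104, 0.995, 0.006], [0.995, 0.104, 0.001], [0.001, 0.006, -1.0]]
force: [4.9, 0.3, 20.5]
opening: 0.0002
gripper_force: 14.7
```

Request:
carry_out --series '[{"claw":-1,"tx":0,"ty":0,"tz":-0.4,"yaw":0},{"claw":-0.6,"tx":-0.4,"ty":-0.4,"tz":-1,"yaw":1},{"claw":-0.3,"tx":-1.2,"ty":-0.8,"tz":-1.5,"yaw":2.5},{"claw":-0.2,"tx":-2.2,"ty":-1,"tz":-1.5,"yaw":4},{"claw":-0.2,"tx":-2.8,"ty":-1.1,"tz":-1.5,"yaw":5.5}]'

```text
time_s: 9.5
ee_pos: [0.4788, 0.0453, 0.1835]
tool_rot: [[0.46, 0.888, 0.001], [0.888, -0.46, -0.0], [0.0, 0.001, -1.0]]
force: [0.8, 0.2, -0.1]
opening: 0.035
gripper_force: 0.0
```

Run:
```python
from h import *
pt,dt=arm.grab_frame("top");ps,ds=arm.grab_frame("side")
for n,p,d,b in(("top",pt,dt,(285,320,225,260)),("side",ps,ds,(305,335,215,252))):
        H,S,V=cv2.split(cv2.cvtColor(p,cv2.COLOR_RGB2HSV));m=((H<6)|(H>174))&(S>130);q=np.zeros_like(m);q[b[2]:b[3],b[0]:b[1]]=1
        v,u=np.nonzero(m&q)
        if len(u):Q=world(n,u,v,d[v,u]);print(n,len(u),(u.min(),u.max(),v.min(),v.max()),Q.min(0).round(3),np.median(Q,0).round(3),Q.max(0).round(3))
go(clamp(-82,-3.7,95),6.2)
```

```text
top 30 (np.int64(292), np.int64(297), np.int64(240), np.int64(245)) [0.514 0.197 0.096] [0.519 0.203 0.105] [0.525 0.208 0.11 ]
side 35 (np.int64(318), np.int64(322), np.int64(240), np.int64(247)) [0.512 0.178 0.091] [0.518 0.208 0.1  ] [0.531 0.218 0.108]
t 9.6 grasp [0.4791 0.0448 0.1882] ang 62.55 open 0.0366 F [ 0.6  0.4 -0.4] -> units [ 0.873 -0.38   1.803] yaw 9.39
```

The pawl is now on its stop: the tab is at (0.519, 0.203, 0.10), as expected for 2.5 rad. Next is the knob.

Request:
carry_out --series '[{"claw":0.2,"tx":0.2,"ty":-0.1,"tz":0,"yaw":1.6},{"claw":0.2,"tx":0.4,"ty":-0.2,"tz":0,"yaw":3.2},{"claw":0.2,"tx":0.6,"ty":-0.3,"tz":0,"yaw":4.8},{"claw":0.2,"tx":0.87,"ty":-0.38,"tz":0,"yaw":6.4},{"claw":0.2,"tx":0.87,"ty":-0.38,"tz":0,"yaw":8},{"claw":0.2,"tx":0.87,"ty":-0.38,"tz":0,"yaw":9.4},{"claw":0.2,"tx":0.87,"ty":-0.38,"tz":0,"yaw":9.4}]'

```text
time_s: 10.48
ee_pos: [0.4822, 0.095, 0.1828]
tool_rot: [[0.993, 0.117, -0.0], [0.117, -0.993, 0.0], [-0.0, -0.0, -1.0]]
force: [-0.2, -0.0, 0.5]
opening: 0.0559
gripper_force: 0.0
```

Run:
```python
from h import *
go(clamp(-82,-2,57),6.2)
```

```text
t 10.475 grasp [0.4822 0.095  0.1878] ang 6.71 open 0.0559 F [-0.2 -0.   0.5] -> units [-2.000e-03  2.200e-02  2.556e+00] yaw 0.08
```

Request:
carry_out --series '[{"claw":0.2,"tx":0,"ty":0.02,"tz":0.6,"yaw":0.1},{"claw":0.2,"tx":0,"ty":0.02,"tz":1.2,"yaw":0.1},{"claw":0.2,"tx":0,"ty":0.02,"tz":1.8,"yaw":0.1},{"claw":0.2,"tx":0,"ty":0.02,"tz":2.3,"yaw":0.1},{"claw":0.2,"tx":0,"ty":0.02,"tz":2.55,"yaw":0.1},{"claw":0.2,"tx":0,"ty":0.02,"tz":2.55,"yaw":0.1},{"claw":-0.2,"tx":0,"ty":0.02,"tz":2.55,"yaw":0.1},{"claw":-0.5,"tx":0,"ty":0.02,"tz":2.55,"yaw":0.1}]'

```text
time_s: 11.48
ee_pos: [0.483, 0.0938, 0.0563]
tool_rot: [[0.995, 0.104, 0.001], [0.104, -0.995, 0.0], [0.001, -0.0, -1.0]]
force: [0.1, -0.8, 0.5]
opening: 0.04
gripper_force: 0.0
```

Request:
carry_out --series '[{"claw":-0.8,"tx":0,"ty":0,"tz":0,"yaw":0},{"claw":-0.9,"tx":0,"ty":0,"tz":0,"yaw":0},{"claw":-1,"tx":0,"ty":0,"tz":0,"yaw":0},{"claw":-1,"tx":0,"ty":0,"tz":0,"yaw":0}]'

```text
time_s: 11.98
ee_pos: [0.4826, 0.0931, 0.0555]
tool_rot: [[0.995, 0.104, -0.0], [0.104, -0.995, -0.001], [-0.0, 0.001, -1.0]]
force: [-1.6, -5.9, 3.6]
opening: 0.0171
gripper_force: 30.0
```

Run:
```python
from h import *
go(clamp(-82,-2,57),6.2)
a0=153.5
for a in range(140,20,-10):
    r=lambda t:38*np.array([np.cos(np.radians(t)),np.sin(np.radians(t))]);q=(r(a)-r(a0))/50;print(a,'ty',(-q[0]).round(3),'tz',(-q[1]).round(3))
```

```text
t 11.975 grasp [0.4826 0.0931 0.0605] ang 5.97 open 0.0171 F [-1.6 -5.9  3.6] -> units [-0.005 -0.018  0.011] yaw -0.04
140 ty -0.098 tz -0.149
130 ty -0.192 tz -0.243
120 ty -0.3 tz -0.319
110 ty -0.42 tz -0.375
100 ty -0.548 tz -0.409
90 ty -0.68 tz -0.421
80 ty -0.812 tz -0.409
70 ty -0.94 tz -0.375
60 ty -1.06 tz -0.319
50 ty -1.169 tz -0.243
40 ty -1.262 tz -0.149
30 ty -1.338 tz -0.041
```

Request:
carry_out --series '[{"claw":-1,"tx":0,"ty":-0.045,"tz":-0.08,"yaw":0},{"claw":-1,"tx":0,"ty":-0.1,"tz":-0.15,"yaw":0},{"claw":-1,"tx":0,"ty":-0.145,"tz":-0.2,"yaw":0},{"claw":-1,"tx":0,"ty":-0.19,"tz":-0.245,"yaw":0},{"claw":-1,"tx":0,"ty":-0.245,"tz":-0.285,"yaw":0},{"claw":-1,"tx":0,"ty":-0.3,"tz":-0.32,"yaw":0},{"claw":-1,"tx":0,"ty":-0.36,"tz":-0.35,"yaw":0},{"claw":-1,"tx":0,"ty":-0.42,"tz":-0.375,"yaw":0}]'

```text
time_s: 12.98
ee_pos: [0.4804, 0.1131, 0.0751]
tool_rot: [[0.995, 0.104, -0.0], [0.104, -0.995, -0.003], [-0.0, 0.003, -1.0]]
force: [-7.2, -15.4, 13.8]
opening: 0.0172
gripper_force: 30.0
```

Request:
carry_out --series '[{"claw":-1,"tx":0,"ty":-0.06,"tz":-0.02,"yaw":0},{"claw":-1,"tx":0,"ty":-0.13,"tz":-0.035,"yaw":0},{"claw":-1,"tx":0,"ty":-0.19,"tz":-0.045,"yaw":0},{"claw":-1,"tx":0,"ty":-0.26,"tz":-0.045,"yaw":0},{"claw":-1,"tx":0,"ty":-0.33,"tz":-0.045,"yaw":0},{"claw":-1,"tx":0,"ty":-0.39,"tz":-0.035,"yaw":0},{"claw":-1,"tx":0,"ty":-0.46,"tz":-0.02,"yaw":0},{"claw":-1,"tx":0,"ty":-0.52,"tz":0,"yaw":0}]'

```text
time_s: 13.98
ee_pos: [0.4774, 0.1406, 0.0757]
tool_rot: [[0.995, 0.104, -0.0], [0.104, -0.995, 0.0], [-0.0, -0.0, -1.0]]
force: [-13.0, -1.4, 20.0]
opening: 0.0171
gripper_force: 30.0
```

Request:
carry_out --series '[{"claw":-1,"tx":0,"ty":-0.06,"tz":0.025,"yaw":0},{"claw":-1,"tx":0,"ty":-0.12,"tz":0.055,"yaw":0},{"claw":-1,"tx":0,"ty":-0.18,"tz":0.09,"yaw":0},{"claw":-1,"tx":0,"ty":-0.23,"tz":0.13,"yaw":0},{"claw":-1,"tx":0,"ty":-0.23,"tz":0.13,"yaw":0}]'

```text
time_s: 14.6
ee_pos: [0.476, 0.1527, 0.0685]
tool_rot: [[0.995, 0.105, -0.001], [0.105, -0.995, 0.002], [-0.001, -0.002, -1.0]]
force: [-10.2, 5.0, 12.6]
opening: 0.0174
gripper_force: 30.0
```

Request:
carry_out --series '[{"claw":-0.5,"tx":0,"ty":0,"tz":0,"yaw":0},{"claw":-0.1,"tx":0,"ty":0,"tz":0,"yaw":0},{"claw":-0.1,"tx":0,"ty":0,"tz":0,"yaw":0},{"claw":-0.1,"tx":0,"ty":0,"tz":-0.7,"yaw":0},{"claw":-0.1,"tx":0,"ty":0,"tz":-1.5,"yaw":0},{"claw":0.3,"tx":-0.5,"ty":0,"tz":-2.4,"yaw":-1.5},{"claw":0.7,"tx":-1,"ty":0,"tz":-3,"yaw":-3},{"claw":1,"tx":-1.5,"ty":0.5,"tz":-3,"yaw":-4.5}]'

```text
time_s: 15.6
ee_pos: [0.4043, 0.1196, 0.2199]
tool_rot: [[0.835, 0.55, 0.003], [0.55, -0.835, 0.001], [0.003, 0.001, -1.0]]
force: [0.2, -0.9, -0.2]
opening: 0.0674
gripper_force: 0.0
```

Run:
```python
from h import *
p,d=arm.grab_frame("top");W=cloud("top",d);np.save("top3p.npy",p)
H,S,V=cv2.split(cv2.cvtColor(p,cv2.COLOR_RGB2HSV));v,u=np.mgrid[:480,:640]
m=(H>18)&(H<35)&(S>130)&(V>90)&(u>345)&(u<376)&(v>205)&(v<242)
n,l,st,c=cv2.connectedComponentsWithStats(m.astype(np.uint8))
for i in range(1,n):
    if st[i,4]>4: print(st[i],plane("top",*c[i],.063).round(4))
q0=np.load("top0p.npy")
cv2.imwrite("pics/t4.png",np.vstack([cv2.resize(x[195:275,290:390,::-1],(600,300) if 0 else (375,300),interpolation=cv2.INTER_CUBIC) for x in(q0,p)]))
go(clamp(0,-45,70),96.2)
# cradle from the first image
p=np.load("top0p.npy");d=np.load("top0.npy");W=cloud("top",d);H,S,V=cv2.split(cv2.cvtColor(p,cv2.COLOR_RGB2HSV))
b=(u>230)&(u<270)&(v>170)&(v<240)
for nm,m,z in(("lid",(V>100)&(S<50)&b&(v<195),.039),("tops",(W[...,2]>.031)&b&(V<200)&(S<110),.039),("all",(W[...,2]>.007)&b&~((H>60)&(H<95)&(S>70)),.013)):
    m=cv2.morphologyEx(m.astype(np.uint8),cv2.MORPH_OPEN,np.ones((2,2)))
    n,l,st,c=cv2.connectedComponentsWithStats(m)
    for i in range(1,n):
        if st[i,4]>15:
            y,x=np.nonzero(l==i);P=plane("top",x,y,z)[:,:2]*1e3;r=cv2.minAreaRect(P.astype(np.float32));print(nm,st[i],P.mean(0).round(1),np.round(r[0],1),np.round(r[1],1),round(r[2],1))
```

```text
[353 217   7  16  70] [0.561  0.0672 0.063 ]
[361 217   6  15  74] [0.5623 0.0505 0.063 ]
t 15.65 grasp [0.4024 0.1171 0.224 ] ang 33.9 open 0.0712 F [0.9 0.5 2.1] -> units [2.115 2.794 3.026] yaw -10.38
lid [246 182  14  10 100] [650.  300.6] [650.  300.2] [29.3 19.2] 81.8
tops [242 181  22  18 295] [644.9 300.2] [644.7 300.2] [46. 38.] 82.3
tops [237 224  20   6  86] [559.4 312.5] [559.5 312.8] [44.2  9.9] 82.8
all [ 236  181   31   52 1145] [608.2 305.7] [609.9 305.5] [ 55.8 117.7] 81.5
```

View pics/t4.png

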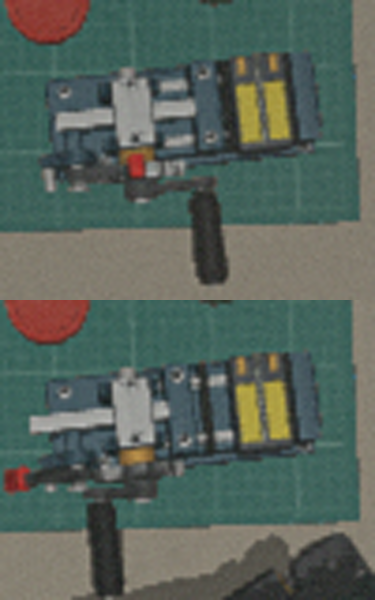

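The lower half of the picture shows the jaw well open with a gap left of the pack, the crank at left (105,545) and the tab over at (18,478). The pack is unmoved, with its labels at (0.5617, 0.0589).

Request:
carry_out --series '[{"claw":1,"tx":0.5,"ty":0.6,"tz":0,"yaw":-1.6},{"claw":1,"tx":1,"ty":1.2,"tz":0,"yaw":-3.2},{"claw":1,"tx":1.4,"ty":1.8,"tz":0,"yaw":-4.8},{"claw":1,"tx":1.8,"ty":2.4,"tz":0,"yaw":-6.4},{"claw":1,"tx":2.11,"ty":2.79,"tz":0.5,"yaw":-8},{"claw":1,"tx":2.11,"ty":2.79,"tz":1,"yaw":-9.6},{"claw":1,"tx":2.11,"ty":2.79,"tz":1.8,"yaw":-10.4},{"claw":1,"tx":2.11,"ty":2.79,"tz":1.8,"yaw":-10.4}]'

```text
time_s: 16.65
ee_pos: [0.5675, 0.0594, 0.1247]
tool_rot: [[-0.093, 0.996, -0.005], [0.996, 0.093, -0.0], [0.0, -0.005, -1.0]]
force: [-0.9, 0.6, 0.4]
opening: 0.0929
gripper_force: 0.0
```

Run:
```python
from h import *
go(clamp(0,-45,42.5),96.2)
```

```text
t 16.65 grasp [0.5675 0.0594 0.1297] ang 95.32 open 0.0929 F [-0.9  0.6  0.4] -> units [0.012 0.026 1.684] yaw -0.15
```

Request:
carry_out --series '[{"claw":1,"tx":0.01,"ty":0.02,"tz":0.5,"yaw":-0.05},{"claw":1,"tx":0.01,"ty":0.02,"tz":1,"yaw":-0.05},{"claw":1,"tx":0.01,"ty":0.02,"tz":1.4,"yaw":-0.05},{"claw":1,"tx":0.01,"ty":0.02,"tz":1.68,"yaw":-0.05},{"claw":0.6,"tx":0.01,"ty":0.02,"tz":1.68,"yaw":-0.05},{"claw":0.4,"tx":0.01,"ty":0.02,"tz":1.68,"yaw":-0.05},{"claw":0.3,"tx":0.01,"ty":0.02,"tz":1.68,"yaw":-0.05},{"claw":0.2,"tx":0.01,"ty":0.02,"tz":1.68,"yaw":-0.05}]'

```text
time_s: 17.65
ee_pos: [0.57, 0.0602, 0.044]
tool_rot: [[-0.099, 0.995, 0.0], [0.995, 0.099, 0.0], [0.0, 0.0, -1.0]]
force: [-1.5, 0.4, 0.5]
opening: 0.0584
gripper_force: 0.4
```

Request:
carry_out --series '[{"claw":0,"tx":0,"ty":0,"tz":0,"yaw":0},{"claw":-0.2,"tx":0,"ty":0,"tz":0,"yaw":0},{"claw":-0.5,"tx":0,"ty":0,"tz":0,"yaw":0}]'

```text
time_s: 18.02
ee_pos: [0.57, 0.0602, 0.044]
tool_rot: [[-0.099, 0.995, 0.001], [0.995, 0.099, 0.0], [-0.0, 0.001, -1.0]]
force: [-2.3, 0.8, 6.2]
opening: 0.0576
gripper_force: 30.0
```

Request:
carry_out --series '[{"claw":-0.5,"tx":0,"ty":0,"tz":-0.1,"yaw":0},{"claw":-0.5,"tx":0,"ty":0,"tz":-0.3,"yaw":0},{"claw":-0.5,"tx":0,"ty":0,"tz":-0.7,"yaw":0},{"claw":-0.5,"tx":0,"ty":0,"tz":-1.1,"yaw":0},{"claw":-0.5,"tx":0,"ty":0,"tz":-1.5,"yaw":0},{"claw":-0.5,"tx":0,"ty":0,"tz":-1.9,"yaw":0},{"claw":-0.5,"tx":0,"ty":0,"tz":-2.3,"yaw":0},{"claw":-0.5,"tx":0,"ty":0,"tz":-2.6,"yaw":0}]'

```text
time_s: 19.02
ee_pos: [0.57, 0.0602, 0.1751]
tool_rot: [[-0.099, 0.995, 0.001], [0.995, 0.099, 0.0], [-0.0, 0.001, -1.0]]
force: [-0.3, 0.0, -1.8]
opening: 0.0574
gripper_force: 30.0
```

Run:
```python
from h import *
go([.515,.385,.178],81.7)
p,d=arm.grab_frame("side");v,u=np.mgrid[:480,:640]
H,S,V=cv2.split(cv2.cvtColor(p,cv2.COLOR_RGB2HSV));W=cloud("side",d)
m=(H>15)&(H<35)&(S>120)&(abs(W[...,0]-.565)<.06)&(abs(W[...,1]-.06)<.05)
print(m.sum(),W[m].min(0) if m.any() else 0,W[m].max(0) if m.any() else 0)
m=(abs(W[...,0]-.565)<.06)&(abs(W[...,1]-.07)<.03)&(W[...,2]>.11);print('lowest carried',np.sort(W[m][:,2])[:6].round(3))
p,d=arm.grab_frame("top");cv2.imwrite("pics/x.png",p[:,:,::-1])
# cradle refit, no kernel shift
p=np.load("top0p.npy");d=np.load("top0.npy");W=cloud("top",d);H,S,V=cv2.split(cv2.cvtColor(p,cv2.COLOR_RGB2HSV))
b=(u>230)&(u<270)&(v>170)&(v<240);m=((W[...,2]>.031)&b&(V<200)&(S<110)).astype(np.uint8)
n,l,st,c=cv2.connectedComponentsWithStats(m,connectivity=4);C=[]
for i in range(1,n):
    if st[i,4]>40:
        y,x=np.nonzero(l==i);P=plane("top",x,y,.039)[:,:2];r=cv2.minAreaRect((P*1e3).astype(np.float32));print(P.mean(0).round(4),np.round(r[0],1),np.round(r[1],1),round(r[2],1))
```

```text
t 19.025 grasp [0.57   0.0602 0.1801] ang 95.67 open 0.0574 F [-0.3  0.  -1.8] -> units [ 6.573 -0.452  0.041] yaw 2.33
99 [0.54753172 0.04239358 0.19012218] [0.62368188 0.095136   0.30201206]
lowest carried [0.168 0.168 0.168 0.168 0.168 0.168]
[0.6471 0.3024] [647. 302.] [47.2 37.9] 82.8
[0.5617 0.3148] [561.7 315. ] [44.2  9.9] 82.8
```

Request:
carry_out --series '[{"claw":-0.5,"tx":0.5,"ty":0,"tz":0,"yaw":0.2},{"claw":-0.5,"tx":1.4,"ty":-0.1,"tz":0,"yaw":0.6},{"claw":-0.5,"tx":2.4,"ty":-0.2,"tz":0,"yaw":1},{"claw":-0.5,"tx":3.4,"ty":-0.25,"tz":0,"yaw":1.4},{"claw":-0.5,"tx":4.4,"ty":-0.3,"tz":0,"yaw":1.8},{"claw":-0.5,"tx":5.4,"ty":-0.4,"tz":0,"yaw":2.1},{"claw":-0.5,"tx":6.2,"ty":-0.45,"tz":0,"yaw":2.35},{"claw":-0.5,"tx":6.57,"ty":-0.45,"tz":0,"yaw":2.35}]'

```text
time_s: 20.12
ee_pos: [0.5142, 0.3864, 0.1725]
tool_rot: [[0.145, 0.989, -0.001], [0.989, -0.145, -0.001], [-0.001, -0.001, -1.0]]
force: [0.1, -0.7, -1.0]
opening: 0.0575
gripper_force: 30.0
```

Request:
carry_out --series '[{"claw":-0.5,"tx":0,"ty":0,"tz":0.4,"yaw":0},{"claw":-0.5,"tx":0,"ty":0,"tz":0.9,"yaw":0},{"claw":-0.5,"tx":0,"ty":0,"tz":1.5,"yaw":0},{"claw":-0.5,"tx":0,"ty":0,"tz":2.1,"yaw":0},{"claw":-0.5,"tx":0,"ty":0,"tz":2.6,"yaw":0},{"claw":-0.5,"tx":0,"ty":0,"tz":3,"yaw":0},{"claw":-0.5,"tx":0,"ty":0,"tz":3.1,"yaw":0},{"claw":-0.5,"tx":0,"ty":0,"tz":3.1,"yaw":0}]'

```text
time_s: 21.12
ee_pos: [0.5152, 0.3846, 0.0187]
tool_rot: [[0.147, 0.989, 0.0], [0.989, -0.147, 0.0], [0.0, 0.0, -1.0]]
force: [0.5, -0.2, -0.0]
opening: 0.0578
gripper_force: 30.0
```

Request:
carry_out --series '[{"claw":-0.5,"tx":0,"ty":0,"tz":0.06,"yaw":0},{"claw":-0.5,"tx":0,"ty":0,"tz":0.1,"yaw":0},{"claw":-0.5,"tx":0,"ty":0,"tz":0.13,"yaw":0},{"claw":-0.5,"tx":0,"ty":0,"tz":0.16,"yaw":0},{"claw":-0.5,"tx":0,"ty":0,"tz":0.18,"yaw":0},{"claw":-0.5,"tx":0,"ty":0,"tz":0.2,"yaw":0},{"claw":-0.5,"tx":0,"ty":0,"tz":0.2,"yaw":0}]'

```text
time_s: 22.0
ee_pos: [0.515, 0.3848, 0.0085]
tool_rot: [[0.147, 0.989, -0.0], [0.989, -0.147, -0.0], [-0.0, -0.0, -1.0]]
force: [0.1, -0.2, -1.9]
opening: 0.0575
gripper_force: 30.0
```

Request:
carry_out --series '[{"claw":-0.5,"tx":0,"ty":0,"tz":0.015,"yaw":0},{"claw":-0.5,"tx":0,"ty":0,"tz":0.03,"yaw":0},{"claw":-0.5,"tx":0,"ty":0,"tz":0.045,"yaw":0},{"claw":-0.5,"tx":0,"ty":0,"tz":0.045,"yaw":0}]'

```text
time_s: 22.5
ee_pos: [0.5151, 0.385, 0.008]
tool_rot: [[0.147, 0.989, 0.0], [0.989, -0.147, 0.0], [0.0, 0.0, -1.0]]
force: [-7.3, -5.6, 16.6]
opening: 0.0572
gripper_force: 30.0
```

Request:
carry_out --series '[{"claw":0.4,"tx":0,"ty":0,"tz":-0.02,"yaw":0},{"claw":0.7,"tx":0,"ty":0,"tz":-0.02,"yaw":0},{"claw":0.8,"tx":0,"ty":0,"tz":-0.02,"yaw":0},{"claw":0.8,"tx":0,"ty":0,"tz":-0.6,"yaw":0},{"claw":0.8,"tx":0,"ty":0,"tz":-1.5,"yaw":0},{"claw":0.8,"tx":0,"ty":0,"tz":-2.6,"yaw":0},{"claw":0.6,"tx":-1,"ty":-1.5,"tz":-3.6,"yaw":-1.5},{"claw":0.5,"tx":-2,"ty":-3,"tz":-3.6,"yaw":-3}]'

```text
time_s: 23.5
ee_pos: [0.4092, 0.335, 0.178]
tool_rot: [[-0.171, 0.985, 0.002], [0.985, 0.171, 0.001], [0.001, 0.002, -1.0]]
force: [-0.5, -0.2, 0.4]
opening: 0.071
gripper_force: 0.0
```

Run:
```python
from h import *
p,d=arm.grab_frame("top");np.save("top4p.npy",p);W=cloud("top",d);v,u=np.mgrid[:480,:640]
H,S,V=cv2.split(cv2.cvtColor(p,cv2.COLOR_RGB2HSV))
b=(u>195)&(u<245)&(v>215)&(v<275)
m=((H>18)&(H<35)&(S>130)&(V>80)&b)
n,l,st,c=cv2.connectedComponentsWithStats(m.astype(np.uint8))
for i in range(1,n):
    if st[i,4]>3: print(st[i],plane("top",*c[i],.027).round(4))
m=(W[...,2]>.014)&(W[...,2]<.06)&b;y,x=np.nonzero(m)
if len(x):
    P=plane("top",x,y,.027)[:,:2];r=cv2.minAreaRect((P*1e3).astype(np.float32));print(len(x),P.mean(0).round(4),np.round(r[0],1),np.round(r[1],1),round(r[2],1),np.median(W[m][:,2]))
a=p[170:290,180:340,::-1];cv2.imwrite("pics/t5.png",cv2.resize(a,None,fx=4.5,fy=4.5,interpolation=cv2.INTER_CUBIC))
go([.515,.3848,.06],-8.4)
```

```text
[221 236   2   4   6] [0.5358 0.3718 0.027 ]
[210 241   6   4  16] [0.5237 0.3919 0.027 ]
[218 242   5   2   8] [0.5233 0.3755 0.027 ]
233 [0.5449 0.3719] [548.9 375.2] [ 71.2 110.1] 0.0 0.025435147134224012
t 23.55 grasp [0.4041 0.3326 0.184 ] ang 100.38 open 0.0704 F [3.  3.3 4.1] -> units [0.624 2.366 2.485] yaw 18.13
```

View pics/t5.png

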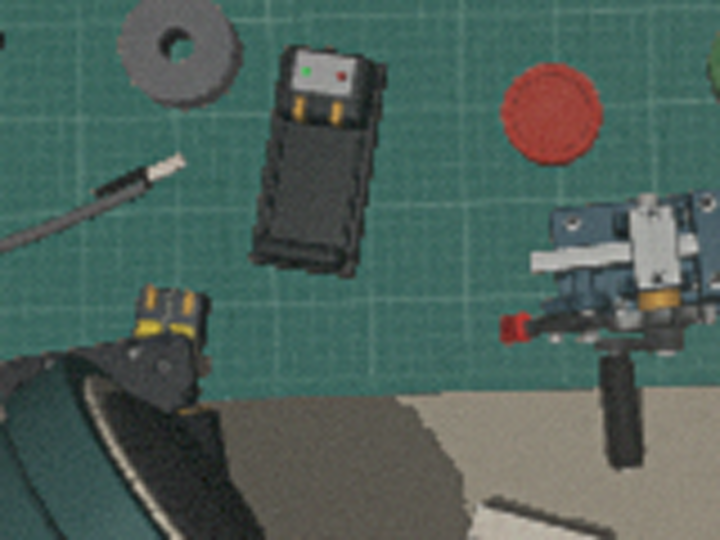

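The picture shows the pack flat on the mat at crop (172,325), contacts at its far end and aligned with the cradle at (318,160). The clamp is open and the reel and tubs are unmoved. Now I'll take it across its sides.

Request:
carry_out --series '[{"claw":0.3,"tx":0.1,"ty":0.4,"tz":0,"yaw":-1.6},{"claw":0.3,"tx":0.2,"ty":0.8,"tz":0,"yaw":-3.2},{"claw":0.3,"tx":0.3,"ty":1.2,"tz":0,"yaw":-4.8},{"claw":0.3,"tx":0.4,"ty":1.6,"tz":0,"yaw":-6.4},{"claw":0.3,"tx":0.5,"ty":2,"tz":0.4,"yaw":-8},{"claw":0.3,"tx":0.62,"ty":2.37,"tz":0.8,"yaw":-9.6},{"claw":0.3,"tx":0.62,"ty":2.37,"tz":1.3,"yaw":-11.2},{"claw":0.3,"tx":0.62,"ty":2.37,"tz":1.8,"yaw":-11.87}]'

```text
time_s: 24.55
ee_pos: [0.5215, 0.3854, 0.085]
tool_rot: [[-0.988, 0.156, -0.0], [0.156, 0.988, -0.0], [0.0, -0.0, -1.0]]
force: [-0.2, -0.0, -0.3]
opening: 0.0605
gripper_force: 0.0
```

Request:
carry_out --series '[{"claw":0.3,"tx":0,"ty":0,"tz":0,"yaw":0}]'

```text
time_s: 24.68
ee_pos: [0.5206, 0.3849, 0.0842]
tool_rot: [[-0.987, 0.161, -0.003], [0.161, 0.987, -0.002], [0.003, -0.002, -1.0]]
force: [-0.6, -0.0, 0.7]
opening: 0.0601
gripper_force: 0.0
```

Run:
```python
from h import *
go([.5151,.385,.0145],171.6)
```

```text
t 24.675 grasp [0.5206 0.3849 0.0892] ang 170.75 open 0.0601 F [-0.6 -0.   0.7] -> units [ 0.105 -0.012  1.494] yaw -0.14
```

Request:
carry_out --series '[{"claw":0.3,"tx":0.1,"ty":-0.01,"tz":0.3,"yaw":-0.1},{"claw":0.3,"tx":0.1,"ty":-0.01,"tz":0.7,"yaw":-0.1},{"claw":0.3,"tx":0.1,"ty":-0.01,"tz":1.1,"yaw":-0.1},{"claw":0.3,"tx":0.1,"ty":-0.01,"tz":1.4,"yaw":-0.1},{"claw":0.3,"tx":0.1,"ty":-0.01,"tz":1.52,"yaw":-0.1},{"claw":0.3,"tx":0.1,"ty":-0.01,"tz":1.52,"yaw":-0.1},{"claw":0,"tx":0.1,"ty":-0.01,"tz":1.52,"yaw":-0.1},{"claw":-0.2,"tx":0.1,"ty":-0.01,"tz":1.52,"yaw":-0.1}]'

```text
time_s: 25.68
ee_pos: [0.5167, 0.386, 0.0109]
tool_rot: [[-0.989, 0.15, 0.001], [0.15, 0.989, 0.001], [-0.001, 0.001, -1.0]]
force: [0.1, -1.0, 0.4]
opening: 0.045
gripper_force: 0.0
```

Request:
carry_out --series '[{"claw":-0.4,"tx":0,"ty":0,"tz":0,"yaw":0},{"claw":-0.7,"tx":0,"ty":0,"tz":0,"yaw":0},{"claw":-0.7,"tx":0,"ty":0,"tz":0,"yaw":0}]'

```text
time_s: 26.05
ee_pos: [0.5165, 0.3858, 0.0107]
tool_rot: [[-0.989, 0.15, 0.0], [0.15, 0.989, 0.0], [-0.0, 0.0, -1.0]]
force: [-1.0, -1.2, 4.1]
opening: 0.0336
gripper_force: 30.0
```

Request:
carry_out --series '[{"claw":-0.7,"tx":0,"ty":0,"tz":-0.1,"yaw":0},{"claw":-0.7,"tx":0,"ty":0,"tz":-0.4,"yaw":0},{"claw":-0.7,"tx":0,"ty":0,"tz":-0.8,"yaw":0},{"claw":-0.7,"tx":0,"ty":0,"tz":-1.2,"yaw":0},{"claw":-0.7,"tx":0,"ty":0,"tz":-1.5,"yaw":0},{"claw":-0.7,"tx":0,"ty":0,"tz":-1.5,"yaw":0}]'

```text
time_s: 26.8
ee_pos: [0.5169, 0.3861, 0.087]
tool_rot: [[-0.989, 0.15, 0.002], [0.15, 0.989, 0.001], [-0.002, 0.002, -1.0]]
force: [0.5, 0.4, -0.9]
opening: 0.0336
gripper_force: 30.0
```

Run:
```python
from h import *
go([.598,.3094,.09],171.6)
```

```text
t 26.8 grasp [0.5169 0.3861 0.092 ] ang 171.39 open 0.0336 F [ 0.5  0.4 -0.9] -> units [-1.834 -1.274  0.041] yaw -0.03
```

Request:
carry_out --series '[{"claw":-0.7,"tx":-0.3,"ty":-0.2,"tz":0,"yaw":0},{"claw":-0.7,"tx":-0.7,"ty":-0.5,"tz":0,"yaw":0},{"claw":-0.7,"tx":-1.1,"ty":-0.8,"tz":0,"yaw":0},{"claw":-0.7,"tx":-1.5,"ty":-1.1,"tz":0,"yaw":0},{"claw":-0.7,"tx":-1.86,"ty":-1.28,"tz":0,"yaw":0},{"claw":-0.7,"tx":-1.86,"ty":-1.28,"tz":0.4,"yaw":0},{"claw":-0.7,"tx":-1.86,"ty":-1.28,"tz":0.6,"yaw":0},{"claw":-0.7,"tx":-1.86,"ty":-1.28,"tz":0.6,"yaw":0}]'

```text
time_s: 27.8
ee_pos: [0.5977, 0.3087, 0.0537]
tool_rot: [[-0.989, 0.149, -0.002], [0.149, 0.989, -0.001], [0.002, -0.001, -1.0]]
force: [-0.4, -0.7, -0.5]
opening: 0.0332
gripper_force: 30.0
```

Run:
```python
from h import *
go([.5995,.3092,.0257],171.6)
p,d=arm.grab_frame("top");p2,d2=arm.grab_frame("side")
a=cv2.resize(p[165:245,220:300,::-1],(400,400),interpolation=cv2.INTER_CUBIC)
q=pix("side",[.6,.31,.04]).astype(int);print(q)
b=cv2.resize(p2[q[1]-35:q[1]+25,q[0]-30:q[0]+30,::-1],(400,400),interpolation=cv2.INTER_CUBIC)
cv2.imwrite("pics/t6.png",np.hstack([a,b]))
```

```text
t 27.8 grasp [0.5977 0.3087 0.0587] ang 171.43 open 0.0332 F [-0.4 -0.7 -0.5] -> units [-0.035  0.015  0.659] yaw -0.03
[279 275]
```

View pics/t6.png

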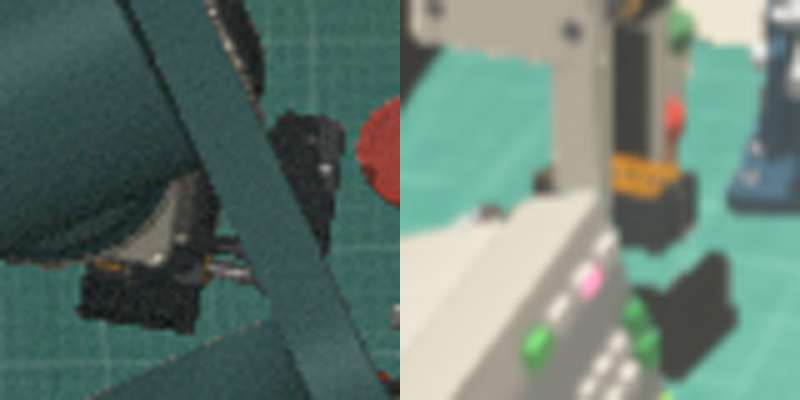

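The top view is mostly hidden by the arm. The side view shows the pack held level above the bay at (650,215), with the cradle's end wall in front at (695,310). I'll lower it gently.

Request:
carry_out --series '[{"claw":-0.7,"tx":-0.03,"ty":0.01,"tz":0.05,"yaw":0},{"claw":-0.7,"tx":-0.03,"ty":0.01,"tz":0.12,"yaw":0},{"claw":-0.7,"tx":-0.03,"ty":0.01,"tz":0.2,"yaw":0},{"claw":-0.7,"tx":-0.03,"ty":0.01,"tz":0.28,"yaw":0},{"claw":-0.7,"tx":-0.03,"ty":0.01,"tz":0.36,"yaw":0},{"claw":-0.7,"tx":-0.03,"ty":0.01,"tz":0.36,"yaw":0}]'

```text
time_s: 28.65
ee_pos: [0.6001, 0.3087, 0.0368]
tool_rot: [[-0.989, 0.15, -0.001], [0.15, 0.989, -0.0], [0.001, -0.0, -1.0]]
force: [-0.1, 0.0, 0.5]
opening: 0.0333
gripper_force: 30.0
```

Request:
carry_out --series '[{"claw":-0.7,"tx":0,"ty":0,"tz":0.06,"yaw":0},{"claw":-0.7,"tx":0,"ty":0,"tz":0.12,"yaw":0},{"claw":-0.7,"tx":0,"ty":0,"tz":0.18,"yaw":0},{"claw":-0.7,"tx":0,"ty":0,"tz":0.23,"yaw":0},{"claw":-0.7,"tx":0,"ty":0,"tz":0.27,"yaw":0},{"claw":-0.7,"tx":0,"ty":0,"tz":0.3,"yaw":0},{"claw":-0.7,"tx":0,"ty":0,"tz":0.32,"yaw":0},{"claw":-0.7,"tx":0,"ty":0,"tz":0.32,"yaw":0}]'

```text
time_s: 29.65
ee_pos: [0.6003, 0.3088, 0.0213]
tool_rot: [[-0.989, 0.15, -0.0], [0.15, 0.989, -0.0], [0.0, -0.0, -1.0]]
force: [-0.7, 0.2, -0.7]
opening: 0.0336
gripper_force: 30.0
```

Request:
carry_out --series '[{"claw":-0.7,"tx":0,"ty":0,"tz":0.015,"yaw":0},{"claw":-0.7,"tx":0,"ty":0,"tz":0.03,"yaw":0},{"claw":-0.7,"tx":0,"ty":0,"tz":0.03,"yaw":0}]'

```text
time_s: 30.02
ee_pos: [0.6004, 0.3089, 0.0206]
tool_rot: [[-0.989, 0.15, 0.0], [0.15, 0.989, 0.0], [-0.0, 0.0, -1.0]]
force: [-3.6, -0.6, 7.0]
opening: 0.0335
gripper_force: 30.0
```

It touched at the expected floor height. Now I'll release and rise.

Request:
carry_out --series '[{"claw":0,"tx":0,"ty":0,"tz":0,"yaw":0},{"claw":0.1,"tx":0,"ty":0,"tz":0,"yaw":0},{"claw":0.1,"tx":0,"ty":0,"tz":-0.01,"yaw":0},{"claw":0.1,"tx":0,"ty":0,"tz":-0.5,"yaw":0},{"claw":0.1,"tx":0,"ty":0,"tz":-1.4,"yaw":0},{"claw":0.1,"tx":0,"ty":0,"tz":-2.6,"yaw":0},{"claw":0.1,"tx":0.8,"ty":0.4,"tz":-3.6,"yaw":0},{"claw":0.1,"tx":2,"ty":0.8,"tz":-4,"yaw":0}]'

```text
time_s: 31.02
ee_pos: [0.5141, 0.3604, 0.2201]
tool_rot: [[-0.988, 0.151, 0.003], [0.151, 0.988, 0.002], [-0.002, 0.002, -1.0]]
force: [0.8, 0.6, 0.1]
opening: 0.0509
gripper_force: 0.0
```

Request:
carry_out --series '[{"claw":0.1,"tx":0.5,"ty":0.8,"tz":0,"yaw":0},{"claw":0.1,"tx":1,"ty":1.8,"tz":0,"yaw":0},{"claw":0.1,"tx":1.2,"ty":2.8,"tz":0,"yaw":0},{"claw":0.1,"tx":1.2,"ty":2.8,"tz":0,"yaw":0}]'

```text
time_s: 31.52
ee_pos: [0.4745, 0.51, 0.2161]
tool_rot: [[-0.989, 0.147, -0.001], [0.147, 0.989, -0.001], [0.001, -0.001, -1.0]]
force: [0.8, -0.3, -0.3]
opening: 0.051
gripper_force: 0.0
```

Run:
```python
from h import *
p,d=arm.grab_frame("top");W=cloud("top",d);v,u=np.mgrid[:480,:640]
H,S,V=cv2.split(cv2.cvtColor(p,cv2.COLOR_RGB2HSV));b=(u>232)&(u<270)&(v>180)&(v<240)
m=((H>18)&(H<35)&(S>120)&(V>70)&b)
n,l,st,c=cv2.connectedComponentsWithStats(m.astype(np.uint8))
for i in range(1,n):
    if st[i,4]>3:
        y,x=np.nonzero(l==i);P=plane("top",x,y,.037);Q=(P[:,:2]-[.598,.3094])@Rz(np.radians(-8.4))*1e3
        print(st[i],'cradle frame',Q.mean(0).round(1),Q.min(0).round(1),Q.max(0).round(1),'z',np.median(W[l==i][:,2]).round(4),'sd',W[l==i][:,2].std().round(4))
Q=(W[...,:2]-[.598,.3094])@Rz(np.radians(-8.4))*1e3
for X in(-22,-10,0,10,22):
    k=(abs(Q[...,0]-X)<5)&(abs(Q[...,1])<12);print(X,np.median(W[k][:,2]).round(4))
cv2.imwrite("pics/t7.png",cv2.resize(p[165:285,215:375,::-1],None,fx=5,fy=5,interpolation=cv2.INTER_CUBIC))
```

```text
[245 192   3   9  14] cradle frame [30.   9.3] [21.   6.6] [39.5 12.9] z 0.0372 sd 0.0014
[254 193   2  10  13] cradle frame [30.4 -9.2] [ 19.1 -11.4] [39.9 -7. ] z 0.0375 sd 0.0017
[242 204   7  15  76] cradle frame [-4.4  7.5] [-21.1   1.9] [12.3 13.2] z 0.0364 sd 0.0017
[249 205   7  15  73] cradle frame [-4.7 -8.8] [-21.  -14.6] [12.  -3.2] z 0.0364 sd 0.1163
-22 0.0355
-10 0.0367
0 0.0364
10 0.0362
22 0.0359
```

View pics/t7.png

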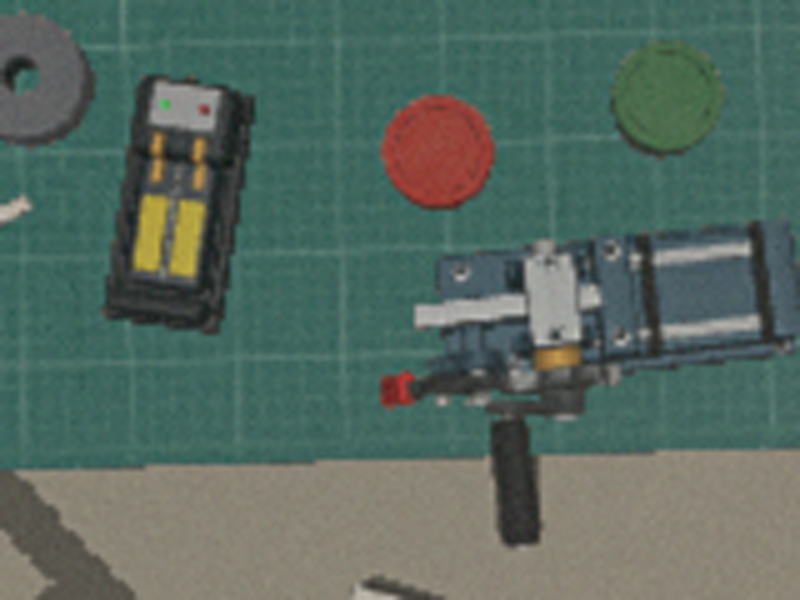

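The pack lies flat in the bay at crop (170,220): its top is at z 0.036-0.037 throughout, it is in line with the bay, and its contacts are against the cradle's. The clamp is empty and open, and the bystanders are unmoved.

```bash
python3 -c "
from bench import arm
print(arm.hand_in())"
```

```text
the job is handed in; nothing more can be done
None
```

The pack is seated flat in the charging cradle, contacts to contacts, with the clamp left open and the pawl on its stop; the job is handed in at about 32 s, and no verdict came back.

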